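# Sweep the inspected rings into the bay of the sorting board

### The arm

A 7-joint arm with a two-finger parallel gripper is mounted at the origin on the work surface. World frame = base frame: x ahead of the robot, y to its left, z up, the work surface at z = 0. Lengths are in m, angles in degrees, forces in N, time in s.
With the tool pointing down it reaches from about 0.425 to 1.025 m from the base axis. Payload 9.4 kg.
Tool frame: the origin (TCP) lies where the fingers leave the gripper's body, on its centre line; the fingertips stand 84 mm ahead of it and the grasp point (between the pads) lies 65 mm ahead of it; z points along the fingers, y is the line along which they close (so a half turn about z gives the same grasp; the last joint's range is limited). The gripper opens to 93 mm and grips with 3 to 60 N. Pads are 15 mm wide; open, the fingers measure 128 mm over their backs; the gripper's body (75 mm by 188 mm) begins 65 mm behind the grasp point.
Start: joints at [-68.222, 34.337, -0.143, 91.639, 0.103, 54.024, -4.572], TCP at [0.32, 0.651, 0.303] pointing down, gripper open.
Joint ranges: [-147.43, 147.43], [-19.82, 112.94], [-74.19, 73.91], [6.32, 146.72], [-59.91, 239.91], [6.04, 106.73], [-150.56, 150.56]. Speed limits (degrees/s): [127.2, 127.2, 172.46, 172.46, 180, 180, 180].

### API

Orientations are given as [roll, pitch, yaw] about the fixed x, y, z axes, in that order (R = Rz(yaw) Ry(pitch) Rx(roll)).
In Python, from rig import bot gives the robot as it stands.
- The arm moves only by the shell command python3 -m inch 'ROWS'. ROWS is a JSON object of lists of equal length, an entry for each row: "fingers": the closure, from -1 (fully open) to 1 (shut); "translation": the shift along the tool's x, y, z scaled (see below), a list of three; "delta_rot": the turn, a rotation vector about the tool's x, y, z scaled (see below), a list of three. In form: {"fingers": [fingers, ...], "translation": [[dx, dy, dz], ...], "delta_rot": [[wx, wy, wz], ...]}. A call has 1 to 8 rows; each row shifts and turns the commanded pose from where the row before left it, along the tool's axes as they then stand; what a row does not reach is not made up. The controller multiplies each number of a shift by 4 cm and each number of a turn by 180 degrees. A row lasts 1/10 s, in which the tool goes at most 50 mm and 8.59 degrees, less where a joint would pass 70% of its speed; a pose out of reach is approached as far as the arm can. A call with a number of a shift or a turn outside -1 to 1 is refused whole. A call with a gripper value outside its range is refused whole. The fingers move at their own pace and stop on an object; the grip force is fixed at half the most. Time passes only in rows, so rows that do not move let the fingers close. It gives the time, the measured TCP pose, the force, the opening and the grip force at its end, in the units of the state.
- bot.state(): the state, without advancing time (a new reading comes with each control period).
- bot.snapshot(name): name is "side" or "top"; returns a dict with "img" (420x560x3 uint8, red, green, blue), "vertical_fov" (degrees; the focal length in pixels is half the picture's height over the tangent of half this angle, whatever the lens; pixels are square), "cx", "cy" (the principal point, pixels), "pose" (4x4, takes a point from camera to world coordinates). Camera axes: x right, y down, z forward; pixel columns grow to the right and rows downward; lengths in m; the calibration is good to about 2 mm. A picture is of the moment at which its call begins. There is no depth.
- bot.sign_off(): hands the job in; it is judged then, once.
The state is a dict: "time_s": time; "q": joint angles; "joint_vel": joint speeds; "tau": joint torques, N m; "tcp_pos": TCP position; "eef_rot": TCP orientation; "wrist_force": force on the tool from outside, world axes, zero at the start; "ft_torque": the same for the moment, N m; "finger_gap": opening from 0.0 (shut) to 1.0 (fully open); "gripper_force": force on a finger pad.
Only numpy, scipy, OpenCV 4.12 (cv2) and the standard library are available. Lean on these libraries where they do the work, as an engineer would, in place of code of your own. Each camera call takes 0.05 s, during which the arm holds its last target. There are 200 camera calls.

### The job

The three brass rings on the white sorting board have passed inspection: sweep them over the board into the fenced bay at its end, until all three lie flat and wholly inside the bay. Only push and slide the rings, never pick one up, and leave the black loupe that stands among them, and the jar and the brush on the bench, where they are.

Things in the scene. Friction and masses are not known exactly. Their poses are not given: they have to be found in the camera images.
- board: white flat sorting board fixed to the bench, 240 mm (its x) by 400 mm (its y), top face 15 mm above the bench; origin at the centre of its underside, z up. At its -y end three aluminium walls, 12 mm thick, 30 mm high above the top face, fence a bay (see point bay); elsewhere it has no rim
- bay (a point): centre of the bay floor, on the top face (board x 0, y -144, z 15 mm); axes as the board. The bay is 216 mm wide (x) by 88 mm deep (y): end wall inner face at board y -188 mm, side walls at x -108 and +108 mm from y -188 to -100 mm. Its mouth at board y -100 mm, marked by a thin grey line, is open towards the rest of the board (+y)
- ring_a: one of three identical loose flat brass rings lying on the white board: outside diameter 50 mm, hole 36 mm, 12 mm high, about 0.1 kg; origin at the centre of its underside, z up
- ring_b: one of three identical loose flat brass rings lying on the white board: outside diameter 50 mm, hole 36 mm, 12 mm high, about 0.1 kg; origin at the centre of its underside, z up
- ring_c: one of three identical loose flat brass rings lying on the white board: outside diameter 50 mm, hole 36 mm, 12 mm high, about 0.1 kg; origin at the centre of its underside, z up
- loupe: black eyeglass loupe standing upright on the board among the rings, 38 mm diameter at its foot, 42 mm high, 0.07 kg, loose; origin at the centre of its underside, z up. It may stand in the straight way of a ring; leave it alone
- jar: small white closed jar with black lid standing on the bench beside the board, 56 mm diameter, 60 mm high, loose; origin at the centre of its underside; leave it alone
- brush: small brush, 150 mm long, lying on the bench beside the board, loose; leave it alone
Not all that is in view belongs to the job. Leave any blue or pink look-alike of the ring_a alone.

How it is judged:
By the outcome, as a careful person would: the job done as asked, in the order asked, and still so for the second after the job is handed in, with the robot touching nothing.
It also fails if it takes over 72 s, if anything falls off the work surface, if the arm or the gripper's body presses on something with over 40 N, if the wrist force passes 120 N, or if a joint passes its speed limit or range.

## Working session

There is one attempt and no reset: what is moved stays moved. The work goes in short steps, Python scripts to look and compute and a shell command to move; the robot and the scene stay as the last step left them, time stands still between calls to the robot, and variables do not carry over. Pictures are saved under pics/ and viewed, at most 10 in all, crops included, and the job is handed in when it is done.

```bash
mkdir -p pics; ls
python3 - <<'E'
from rig import bot
import cv2
s=bot.state(); print({k:s[k] for k in('time_s','tcp_pos','eef_rot','finger_gap','wrist_force')})
for n in('top','side'):
    d=bot.snapshot(n); cv2.imwrite(f'pics/{n}0.png',d['img'][:,:,::-1]); print(n,d['vertical_fov'],d['cx'],d['cy'],d['pose'])
E
```

```text
pics
{'time_s': 0.0, 'tcp_pos': array([0.31965665, 0.65034557, 0.30185005]), 'eef_rot': array([-1.79912436e+02,  8.45504892e-03,  1.53830902e+02]), 'finger_gap': 1.0002666072391115, 'wrist_force': array([-0.12501984, -0.13545976,  0.50468348])}
top 55.14662992376389 275.369675387966 216.69737316158825 [[ 0.01605632 -0.98157232  0.19041527  0.32976213]
 [-0.99986489 -0.01509183  0.0065143  -0.01332295]
 [-0.00352054 -0.19049414 -0.98168202  0.9113223 ]
 [ 0.          0.          0.          1.        ]]
side 50.88123652425436 281.0722002587081 202.84002761292567 [[ 0.97773985 -0.15475989  0.14168329  0.32450636]
 [-0.20910738 -0.66307255  0.7187551  -0.73036234]
 [-0.01728816 -0.73238253 -0.6806739   0.74078363]
 [ 0.          0.          0.          1.        ]]
```

View pics/top0.png

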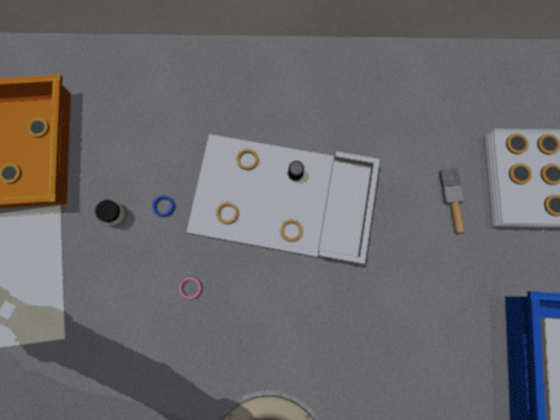

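View pics/side0.png

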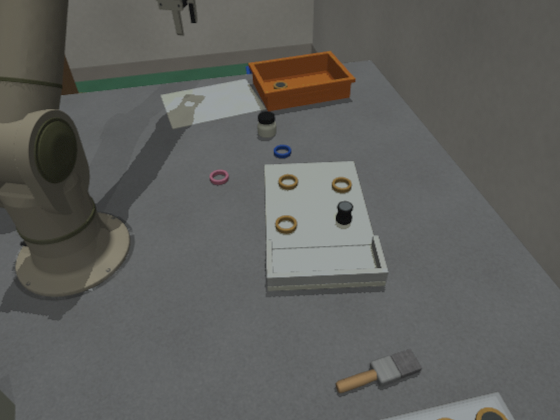

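The top view shows the board, corners about (208,135), (188,233) and (366,264), with its bay at the right. Candidates:
- Brass rings on the board: (247,159), (227,212) and (291,231). These are the ones I choose.
- Blue ring at (163,206) and pink ring at (190,288): look-alikes to leave.
- Dark-centred discs in the trays at (38,128), (10,173) and (517,143)…: not on the board, so leave them.

The loupe is at (296,171), the jar at (108,211) and the brush at (453,200).

```bash
cat > h.py <<'E'
import numpy as np, cv2
from rig import bot
def ray(d,u,v,z):
    f=d['img'].shape[0]/2/np.tan(np.radians(d['vertical_fov']/2)); P=d['pose']
    r=P[:3,:3]@np.array([(u-d['cx'])/f,(v-d['cy'])/f,1]); o=P[:3,3]
    return (o+r*(z-o[2])/r[2])[:2]
def proj(d,p):
    f=d['img'].shape[0]/2/np.tan(np.radians(d['vertical_fov']/2)); P=d['pose']
    c=P[:3,:3].T@(np.asarray(p)-P[:3,3]); return f*c[0]/c[2]+d['cx'],f*c[1]/c[2]+d['cy']
def rings(d,box):
    h=cv2.cvtColor(d['img'],cv2.COLOR_RGB2HSV)
    m=cv2.inRange(h,(8,90,60),(30,255,255)); k=np.zeros_like(m); x0,y0,x1,y1=box; k[y0:y1,x0:x1]=255
    m=m&k
    cs,_=cv2.findContours(m,cv2.RETR_EXTERNAL,cv2.CHAIN_APPROX_NONE)
    out=[]
    for c in cs:
        if cv2.contourArea(c)>80:
            p=cv2.boundingRect(c); (u,v),ax,_=cv2.fitEllipse(c); out.append((u,v,ax,ray(d,u,v,0.022)))
    return out
E
python3 - <<'E'
from h import *
np.set_printoptions(precision=4,suppress=True)
t=bot.snapshot('top'); s=bot.snapshot('side')
for d,b in((t,(185,130,385,270)),(s,(262,160,390,290))):
    for r in rings(d,b): print(np.round(r[:2],1),np.round(r[2],1),r[3])
for u,v in((208,135),(188,233)): print('corner',ray(t,u,v,.015))
for u,v in((264,163),(358,163)): print('cornerS',ray(s,u,v,.015))
for u,v in((379,157),(366,264)): print('wall corner',ray(t,u,v,.045))
for u,v in((334,153),(319,256)): print('mouth',ray(t,u,v,.015))
print('loupe top',ray(t,296,168,.057),ray(s,345,207,.057))
im=t['img'][120:275,180:390,::-1]; cv2.imwrite('pics/c0.png',cv2.resize(im,None,fx=3.8,fy=3.8,interpolation=cv2.INTER_CUBIC))
E
```

```text
[291.1 230.2] [20.2 20.5] [ 0.4721 -0.0431]
[226.9 212.8] [20.1 20.4] [0.5096 0.1022]
[247. 159.] [19.2 20. ] [0.6375 0.0604]
[285.6 224.1] [17.  20.4] [ 0.4694 -0.0433]
[341.2 184.7] [14.2 18.9] [0.6342 0.0597]
[287.7 181.6] [13.9 18.7] [0.5069 0.1017]
corner [0.698  0.1551]
corner [0.4632 0.189 ]
cornerS [0.4638 0.1997]
cornerS [0.7077 0.1418]
wall corner [ 0.6387 -0.2393]
wall corner [ 0.3975 -0.2035]
mouth [ 0.6576 -0.1422]
mouth [ 0.416 -0.106]
loupe top [ 0.6061 -0.0516] [ 0.6037 -0.0544]
```

View pics/c0.png

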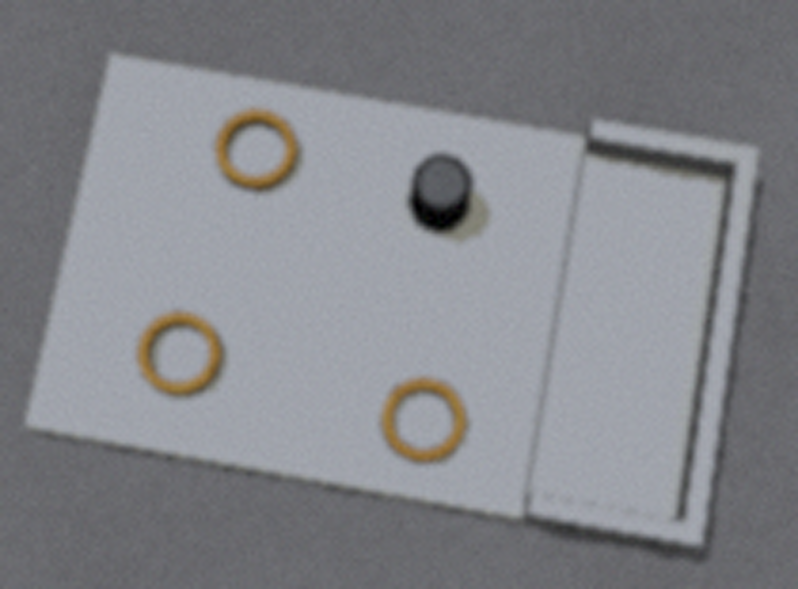

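The crop confirms three full brass rings on the white board. The loupe stands close to the straight path of the upper ring. My plan is to open the fingers partly, lower one finger into a ring's hole and drag the ring along the board while it stays captive, without gripping or lifting.

```bash
python3 -m inch '{"fingers":[0.14,0.14,0.14,0.14],"translation":[[0,0,0],[0,0,0],[0,0,0],[0,0,0]],"delta_rot":[[0,0,-0.033],[0,0,-0.033],[0,0,-0.033],[0,0,0]]}'
cat >> h.py <<'E'
C=np.array([.5494,-.0247]); a=np.radians(-8.3); EX=np.array([np.cos(a),np.sin(a)]); EY=np.array([-EX[1],EX[0]])
def b2w(x,y): return C+EX*x/1000+EY*y/1000
def w2b(p): p=np.asarray(p)[:2]-C; return np.round([p@EX*1000,p@EY*1000],1)
def go(x,y,z,f=None):
    "command units so the hole finger is at board x,y (mm), tip height z (m)"
    from scipy.spatial.transform import Rotation as R
    s=bot.state(); g=s['finger_gap']*93; off=(g/2+8.75)
    Rm=R.from_euler('xyz',s['eef_rot'],degrees=True).as_matrix()
    d=np.r_[b2w(x,y+off),z+.084]-s['tcp_pos']
    print('t',round(s['time_s'],2),'gap',round(g,1),'yaw',np.round(s['eef_rot'],2),'finger',w2b(s['tcp_pos'])-[0,off],'tipz',round(s['tcp_pos'][2]-.084,4),'F',np.round(s['wrist_force'],1),'units',np.round(Rm.T@d/.04,2))
E
python3 -c "
from h import *
go(-74.9,-29.4,.12)"
```

```text
time_s: 0.6
tcp_pos: [0.3199, 0.6505, 0.3024]
eef_rot: [-180.0, -0.0, 171.7]
wrist_force: [-0.0, -0.4, 0.5]
finger_gap: 0.702
gripper_force: 0.0
t 0.6 gap 65.2 yaw [-1.7998e+02 -2.0000e-02  1.7172e+02] finger [-324.5         593.62822413] tipz 0.2184 F [-0.  -0.4  0.5] units [ -6.24 -15.58   2.47]
```

```bash
python3 -m inch '{"fingers":[0.14,0.14,0.14,0.14,0.14,0.14,0.14,0.14],"translation":[[-0.31,-0.79,0],[-0.31,-0.79,0],[-0.31,-0.79,0],[-0.31,-0.79,0],[-0.31,-0.79,0],[-0.31,-0.79,0],[-0.31,-0.79,0],[-0.31,-0.79,0]],"delta_rot":[[0,0,0],[0,0,0],[0,0,0],[0,0,0],[0,0,0],[0,0,0],[0,0,0],[0,0,0]]}' >/dev/null
python3 -m inch '{"fingers":[0.14,0.14,0.14,0.14,0.14,0.14,0.14,0.14],"translation":[[-0.31,-0.79,0.1],[-0.31,-0.79,0.1],[-0.31,-0.79,0.1],[-0.31,-0.79,0.1],[-0.31,-0.79,0.1],[-0.31,-0.79,0.1],[-0.31,-0.79,0.1],[-0.31,-0.79,0.1]],"delta_rot":[[0,0,0],[0,0,0],[0,0,0],[0,0,0],[0,0,0],[0,0,0],[0,0,0],[0,0,0]]}' >/dev/null
python3 -c "
from h import *
go(-74.9,-29.4,.06)"
```

```text
t 2.2 gap 40.0 yaw [1.7998e+02 3.0000e-02 1.7144e+02] finger [-126.3          99.34248106] tipz 0.1868 F [0.5 0.3 0.4] units [-1.3  -3.21  3.17]
```

```bash
python3 -m inch '{"fingers":[0.14,0.14,0.14,0.14,0.14,0.14,0.14],"translation":[[-0.26,-0.64,0.4],[-0.26,-0.64,0.5],[-0.26,-0.64,0.6],[-0.26,-0.64,0.6],[-0.26,-0.64,0.6],[0,0,0.45],[0,0,0]],"delta_rot":[[0,0,0],[0,0,0],[0,0,0],[0,0,0],[0,0,0],[0,0,0],[0,0,0]]}' >/dev/null
python3 - <<'E'
from h import *
go(-74.9,-29.4,.02)
for n,(u,v) in(('top',(280,215)),('side',(290,200))):
    d=bot.snapshot(n); x,y=u-100,v-75
    cv2.imwrite(f'pics/{n}1.png',cv2.resize(d['img'][y:y+150,x:x+200,::-1],None,fx=3,fy=3))
cv2.imwrite('pics/both1.png',cv2.resize(np.hstack([cv2.imread('pics/top1.png'),cv2.imread('pics/side1.png')]),(800,300)))
E
```

```text
t 2.9 gap 39.7 yaw [-1.7994e+02 -1.7000e-01  1.7138e+02] finger [-75.3        -28.18877039] tipz 0.059 F [-1.1  0.2  0.4] units [-0.01 -0.03  0.97]
```

View pics/both1.png

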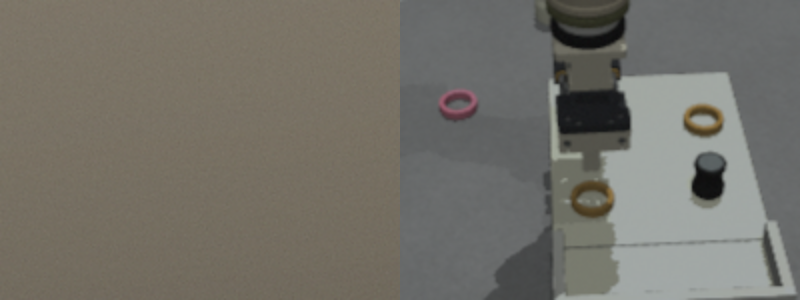

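The side view shows the leading finger's tip just above the left-hand ring, at about crop (592,180), with the ring at (592,198). The arm hides the top view. I'll check the projection numerically and go down in steps, watching the force.

```bash
python3 - <<'E'
from h import *
d=bot.snapshot('side')
for z in(.059,.02):
    for dy in (-8.75,8.75): u,v=proj(d,np.r_[b2w(-75.3,-28.2+dy),z]); print(z,dy,(u-190)*2+400,(v-125)*2)
E
python3 -m inch '{"fingers":[0.14,0.14,0.14,0.14,0.14,0.14],"translation":[[0,-0.03,0.2],[0,0,0.2],[0,0,0.2],[0,0,0.2],[0,0,0.17],[0,0,0]],"delta_rot":[[0,0,0],[0,0,0],[0,0,0],[0,0,0],[0,0,0],[0,0,0]]}'
python3 -c "
from h import *
go(-75,-132,.02)
d=bot.snapshot('side'); cv2.imwrite('pics/s2.png',cv2.resize(d['img'][170:270,240:390,::-1],None,fx=4,fy=4))"
```

```text
0.059 -8.75 592.502933747152 179.27271195960992
0.059 8.75 591.3379088234216 168.33639117254853
0.02 -8.75 592.8232712444745 203.8671084457893
0.02 8.75 591.6847351232898 192.9064986124127
time_s: 3.65
tcp_pos: [0.475, -0.0137, 0.1049]
eef_rot: [-180.0, -0.1, 171.7]
wrist_force: [-0.0, -0.9, 0.7]
finger_gap: 0.431
gripper_force: 0.0
t 3.65 gap 40.0 yaw [-1.7998e+02 -9.0000e-02  1.7166e+02] finger [-75.2        -28.66986955] tipz 0.0209 F [-0.  -0.9  0.7] units [-0.01 -2.58  0.02]
```

View pics/s2.png

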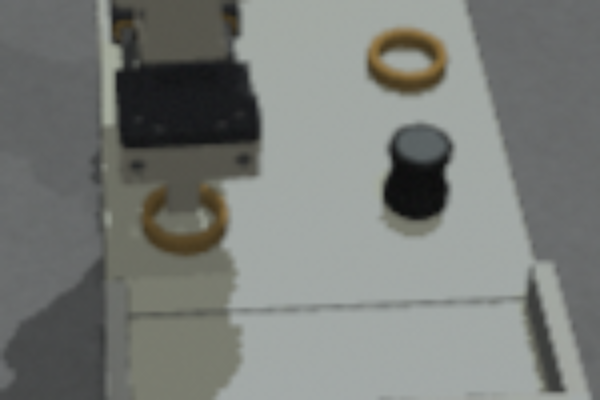

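The finger is inside the ring's hole, at crop (185,215), without contact. I'll drag the ring into the bay.

```bash
python3 -m inch '{"fingers":[0.14,0.14,0.14,0.14,0.14,0.14,0.14,0.14],"translation":[[0,-0.1,0.05],[0,-0.2,0],[0,-0.25,0],[0,-0.25,0],[0,-0.25,0],[0,-0.25,0],[0,-0.25,0],[0,-0.25,0]],"delta_rot":[[0,0,0],[0,0,0],[0,0,0],[0,0,0],[0,0,0],[0,0,0],[0,0,0],[0,0,0]]}'
python3 -m inch '{"fingers":[0.14,0.14,0.14,0.14,0.14,0.14,0.14,0.14],"translation":[[0,-0.25,0],[0,-0.25,0],[0,-0.25,0],[0,-0.25,0],[0,-0.25,0],[0,-0.15,0],[0,-0.08,0],[0,0,0]],"delta_rot":[[0,0,0],[0,0,0],[0,0,0],[0,0,0],[0,0,0],[0,0,0],[0,0,0],[0,0,0]]}'
python3 - <<'E'
from h import *
go(-75,-160,.02)
d=bot.snapshot('side')
for r in rings(d,(262,160,390,290)): print(np.round(r[:2],1),np.round(r[2],1),w2b(r[3]))
E
```

```text
time_s: 4.5
tcp_pos: [0.4648, -0.086, 0.104]
eef_rot: [-180.0, 0.0, 171.6]
wrist_force: [0.3, 1.6, 0.5]
finger_gap: 0.43
gripper_force: 0.5
time_s: 5.3
tcp_pos: [0.4562, -0.1441, 0.1039]
eef_rot: [-180.0, 0.0, 171.6]
wrist_force: [0.1, -1.3, 0.0]
finger_gap: 0.432
gripper_force: 0.0
t 5.3 gap 40.1 yaw [-179.99    0.    171.6 ] finger [ -75.         -160.41560161] tipz 0.0199 F [ 0.1 -1.3  0. ] units [-0.    0.01 -0.  ]
[341.2 184.7] [14.2 18.9] [71.7 95.7]
```

```bash
python3 -m inch '{"fingers":[0.14,0.14,0.14,0.14,0.14,0.14,0.14,0.14],"translation":[[0,0.2,0],[0,0.02,-0.1],[0,0,-0.4],[0,0,-0.5],[0,0,-0.6],[0,0,-0.6],[-0.2,0.4,0],[-0.31,0.58,0]],"delta_rot":[[0,0,0],[0,0,0],[0,0,0],[0,0,0],[0,0,0],[0,0,0],[0,0,0],[0,0,0]]}' >/dev/null
python3 -m inch '{"fingers":[0.14,0.14,0.14,0.14,0.14,0.14,0.14,0.14],"translation":[[-0.4,0.65,0],[-0.4,0.65,0],[-0.4,0.65,0],[-0.4,0.65,0],[-0.4,0.65,0],[-0.4,0.65,0],[-0.4,0.65,0],[-0.4,0.65,0]],"delta_rot":[[0,0,0],[0,0,0],[0,0,0],[0,0,0],[0,0,0],[0,0,0],[0,0,0],[0,0,0]]}' >/dev/null
python3 - <<'E'
from h import *
go(72.5,96.2,.02)
for n,b in(('side',(255,160,390,290)),('top',(185,130,385,270))):
  d=bot.snapshot(n)
  for r in rings(d,b): print(n,np.round(r[:2],1),np.round(r[2],1),w2b(r[3]))
E
```

```text
t 6.95 gap 39.8 yaw [-1.8000e+02 -2.0000e-02  1.7172e+02] finger [73.7        98.04720714] tipz 0.1082 F [ 0.5 -0.2  0.4] units [ 0.03 -0.05  2.21]
side [289.5 263.6] [16.8 23.6] [ -76.9 -145.1]
side [341.2 184.6] [14.4 18.9] [71.6 95.8]
side [287.7 181.6] [14.  18.6] [-60.3 119.1]
```

Ring 1 lies in the bay. Next I lower the finger into the upper ring.

```bash
python3 -m inch '{"fingers":[0.14,0.14,0.14,0.14,0.14,0.14,0.14],"translation":[[0.03,-0.05,0.4],[0,0,0.5],[0,0,0.4],[0,0,0.3],[0,0,0.3],[0,0,0.2],[0,0,0.1]],"delta_rot":[[0,0,0],[0,0,0],[0,0,0],[0,0,0],[0,0,0],[0,0,0],[0,0,0]]}'
python3 - <<'E'
from h import *
go(72.5,96.2,.02)
d=bot.snapshot('side'); cv2.imwrite('pics/s3.png',cv2.resize(d['img'][140:290,250:400,::-1],None,fx=4,fy=4))
E
```

```text
time_s: 7.75
tcp_pos: [0.6386, 0.0863, 0.1031]
eef_rot: [-180.0, -0.0, 171.6]
wrist_force: [-0.4, 0.4, 0.0]
finger_gap: 0.431
gripper_force: 0.0
t 7.75 gap 40.1 yaw [-1.7999e+02 -4.0000e-02  1.7165e+02] finger [72.3       93.9244735] tipz 0.0191 F [-0.4  0.4  0. ] units [-0.01  0.06 -0.02]
```

View pics/s3.png

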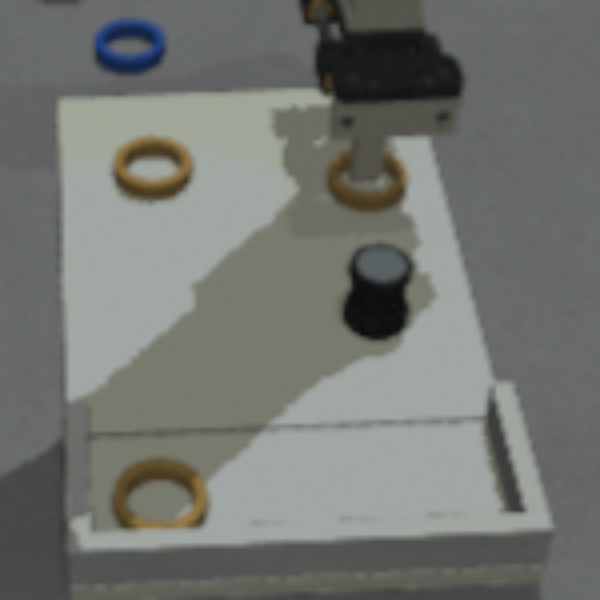

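The finger is in the upper ring's hole, at crop (368,175). Ring 1 is in the bay at (160,495). I'll drag this ring diagonally away from the loupe, down into the bay, then right.

```bash
python3 -m inch '{"fingers":[0.14,0.14,0.14,0.14,0.14,0.14,0.14,0.14],"translation":[[0.15,-0.1,0],[0.25,-0.18,0],[0.26,-0.18,0],[0.26,-0.18,0],[0.26,-0.18,0],[0.26,-0.18,0],[0.26,-0.18,0],[0.26,-0.18,0]],"delta_rot":[[0,0,0],[0,0,0],[0,0,0],[0,0,0],[0,0,0],[0,0,0],[0,0,0],[0,0,0]]}'
python3 -m inch '{"fingers":[0.14,0.14,0.14,0.14,0.14,0.14,0.14,0.14],"translation":[[0.25,-0.18,0],[0.09,-0.2,0],[0,-0.25,0],[0,-0.25,0],[0,-0.25,0],[0,-0.25,0],[0,-0.15,0],[0,0,0]],"delta_rot":[[0,0,0],[0,0,0],[0,0,0],[0,0,0],[0,0,0],[0,0,0],[0,0,0],[0,0,0]]}'
python3 - <<'E'
from h import *
go(-20,-160,.02)
d=bot.snapshot('side'); cv2.imwrite('pics/s4.png',cv2.resize(d['img'][140:290,250:400,::-1],None,fx=4,fy=4))
E
```

```text
time_s: 8.6
tcp_pos: [0.5525, 0.0434, 0.1041]
eef_rot: [180.0, 0.0, 171.6]
wrist_force: [2.0, 0.3, 0.2]
finger_gap: 0.424
gripper_force: 0.5
time_s: 9.4
tcp_pos: [0.5308, -0.016, 0.1039]
eef_rot: [-180.0, -0.0, 171.5]
wrist_force: [0.4, -0.3, -0.9]
finger_gap: 0.432
gripper_force: 0.0
t 9.4 gap 40.1 yaw [-1.7997e+02 -1.0000e-02  1.7155e+02] finger [-19.6        -22.92463152] tipz 0.0199 F [ 0.4 -0.3 -0.9] units [ 0.   -3.43 -0.  ]
```

View pics/s4.png

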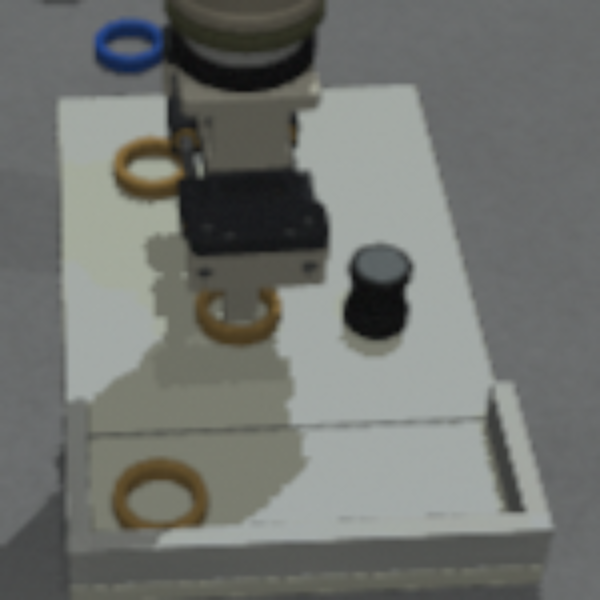

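The ring is captive at crop (238,310), clear of the loupe at (377,290). I'll continue into the bay and then to the right.

```bash
python3 -m inch '{"fingers":[0.14,0.14,0.14,0.14,0.14,0.14,0.14,0.14],"translation":[[0,-0.15,0],[0,-0.25,0],[0,-0.25,0],[0,-0.25,0],[0,-0.25,0],[0,-0.25,0],[0,-0.25,0],[0,-0.25,0]],"delta_rot":[[0,0,0],[0,0,0],[0,0,0],[0,0,0],[0,0,0],[0,0,0],[0,0,0],[0,0,0]]}' >/dev/null
python3 -m inch '{"fingers":[0.14,0.14,0.14,0.14,0.14,0.14,0.14,0.14],"translation":[[0,-0.25,0],[0,-0.25,0],[0,-0.25,0],[0,-0.25,0],[0,-0.25,0],[0,-0.15,0],[0,-0.08,0],[0,0,0]],"delta_rot":[[0,0,0],[0,0,0],[0,0,0],[0,0,0],[0,0,0],[0,0,0],[0,0,0],[0,0,0]]}'
python3 -m inch '{"fingers":[0.14,0.14,0.14,0.14,0.14,0.14,0.14,0.14],"translation":[[-0.15,0,0],[-0.25,0,0],[-0.25,0,0],[-0.25,0,0],[-0.25,0,0],[-0.25,0,0],[-0.25,0,0],[-0.25,0,0]],"delta_rot":[[0,0,0],[0,0,0],[0,0,0],[0,0,0],[0,0,0],[0,0,0],[0,0,0],[0,0,0]]}'
python3 - <<'E'
from h import *
go(75,-155,.02)
d=bot.snapshot('side')
for r in rings(d,(255,160,390,290)): print(np.round(r[:2],1),np.round(r[2],1),w2b(r[3]))
E
```

```text
time_s: 11.05
tcp_pos: [0.5112, -0.1489, 0.1039]
eef_rot: [-180.0, 0.0, 171.6]
wrist_force: [0.2, -0.3, -0.0]
finger_gap: 0.427
gripper_force: 0.0
time_s: 11.85
tcp_pos: [0.5874, -0.1596, 0.1039]
eef_rot: [-180.0, -0.0, 171.6]
wrist_force: [-0.6, -0.5, -0.7]
finger_gap: 0.433
gripper_force: 0.2
t 11.85 gap 40.3 yaw [-180.     -0.    171.64] finger [  57.         -156.90770876] tipz 0.0199 F [-0.6 -0.5 -0.7] units [-0.45  0.05 -0.  ]
[289.4 263.6] [16.9 23.4] [ -77.1 -145.2]
[287.7 181.6] [13.9 18.7] [-60.3 118.9]
```

```bash
python3 -m inch '{"fingers":[0.14,0.14,0.14,0.14,0.14,0.14,0.14,0.14],"translation":[[-0.25,0,0],[-0.15,0,0],[0,0,0],[0.23,0.2,0],[0,0,-0.15],[0,0,-0.45],[0,0,-0.7],[0,0,-0.8]],"delta_rot":[[0,0,0],[0,0,0],[0,0,0],[0,0,0],[0,0,0],[0,0,0],[0,0,0],[0,0,0]]}'
python3 -m inch '{"fingers":[0.14,0.14,0.14,0.14,0.14,0.14,0.14,0.14],"translation":[[0.2,0.5,0],[0.38,0.8,0],[0.38,0.8,0],[0.38,0.8,0],[0.38,0.8,0],[0.38,0.8,0],[0.38,0.8,0],[0.38,0.8,0]],"delta_rot":[[0,0,0],[0,0,0],[0,0,0],[0,0,0],[0,0,0],[0,0,0],[0,0,0],[0,0,0]]}' >/dev/null
python3 - <<'E'
from h import *
go(-60,119,.02)
d=bot.snapshot('side')
for r in rings(d,(255,160,390,290)): print(np.round(r[:2],1),np.round(r[2],1),w2b(r[3]))
E
```

```text
time_s: 12.7
tcp_pos: [0.5935, -0.152, 0.1886]
eef_rot: [180.0, -0.1, 171.7]
wrist_force: [0.1, 0.7, -1.1]
finger_gap: 0.432
gripper_force: 0.0
t 13.5 gap 39.9 yaw [1.8000e+02 1.0000e-02 1.7167e+02] finger [-52.4         96.58496019] tipz 0.1045 F [-0.1  0.3 -0. ] units [0.19 0.56 2.11]
[289.5 263.6] [16.8 23.5] [ -77.  -145.2]
[356.3 261.8] [16.  21.9] [  62.1 -151.2]
[287.6 181.6] [14.  18.3] [-60.6 118.9]
```

```bash
python3 -m inch '{"fingers":[0.14,0.14,0.14,0.14,0.14,0.14,0.14,0.14],"translation":[[0.19,0.54,0],[0,0,0.4],[0,0,0.5],[0,0,0.4],[0,0,0.3],[0,0,0.3],[0,0,0.2],[0,0,0]],"delta_rot":[[0,0,0],[0,0,0],[0,0,0],[0,0,0],[0,0,0],[0,0,0],[0,0,0],[0,0,0]]}'
python3 -m inch '{"fingers":[0.14,0.14,0.14,0.14,0.14,0.14,0.14,0.14],"translation":[[-0.05,-0.15,0],[-0.1,-0.25,0],[-0.1,-0.25,0],[-0.1,-0.25,0],[-0.1,-0.25,0],[-0.1,-0.25,0],[0,-0.1,0],[0,0,0]],"delta_rot":[[0,0,0],[0,0,0],[0,0,0],[0,0,0],[0,0,0],[0,0,0],[0,0,0],[0,0,0]]}'
python3 - <<'E'
from h import *
go(-5,-160,.02)
d=bot.snapshot('side'); cv2.imwrite('pics/s5.png',cv2.resize(d['img'][140:290,250:400,::-1],None,fx=4,fy=4))
E
```

```text
time_s: 14.35
tcp_pos: [0.512, 0.1279, 0.1031]
eef_rot: [-180.0, -0.1, 171.7]
wrist_force: [-0.7, 0.4, 0.7]
finger_gap: 0.427
gripper_force: 0.0
time_s: 15.15
tcp_pos: [0.5254, 0.0644, 0.104]
eef_rot: [-180.0, 0.0, 171.6]
wrist_force: [0.2, 0.1, -0.6]
finger_gap: 0.429
gripper_force: 0.0
t 15.15 gap 39.9 yaw [-1.7999e+02  1.0000e-02  1.7157e+02] finger [-36.6         55.99201227] tipz 0.02 F [ 0.2  0.1 -0.6] units [-0.8 -5.4  0. ]
```

View pics/s5.png

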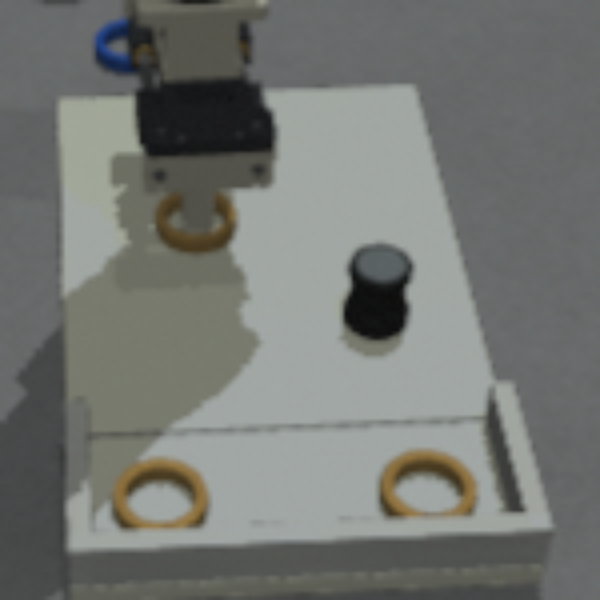

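The third ring is captive at crop (196,220). The other two lie in the bay at (160,495) and (428,488).

```bash
python3 -m inch '{"fingers":[0.14,0.14,0.14,0.14,0.14,0.14,0.14,0.14],"translation":[[-0.05,-0.15,0],[-0.11,-0.25,0],[-0.11,-0.25,0],[-0.11,-0.25,0],[-0.11,-0.25,0],[-0.11,-0.25,0],[-0.11,-0.25,0],[-0.09,-0.25,0]],"delta_rot":[[0,0,0],[0,0,0],[0,0,0],[0,0,0],[0,0,0],[0,0,0],[0,0,0],[0,0,0]]}' >/dev/null
python3 -m inch '{"fingers":[0.14,0.14,0.14,0.14,0.14,0.14,0.14,0.14],"translation":[[0,-0.25,0],[0,-0.25,0],[0,-0.25,0],[0,-0.25,0],[0,-0.25,0],[0,-0.25,0],[0,-0.25,0],[0,-0.25,0]],"delta_rot":[[0,0,0],[0,0,0],[0,0,0],[0,0,0],[0,0,0],[0,0,0],[0,0,0],[0,0,0]]}'
python3 -m inch '{"fingers":[0.14,0.14,0.14,0.14,0.14,0.14,0.14,0.14],"translation":[[0,-0.25,0],[0,-0.25,0],[0,-0.25,0],[0,-0.25,0],[0,-0.25,0],[0,-0.15,0],[0,-0.08,0],[0,0,0]],"delta_rot":[[0,0,0],[0,0,0],[0,0,0],[0,0,0],[0,0,0],[0,0,0],[0,0,0],[0,0,0]]}'
python3 -c "
from h import *
go(-5,-160,.02)"
```

```text
time_s: 16.8
tcp_pos: [0.5342, -0.0944, 0.104]
eef_rot: [-180.0, 0.0, 171.7]
wrist_force: [0.5, 1.1, 0.2]
finger_gap: 0.429
gripper_force: 0.3
time_s: 17.6
tcp_pos: [0.5257, -0.1526, 0.1039]
eef_rot: [-180.0, 0.0, 171.6]
wrist_force: [0.5, 0.3, -0.2]
finger_gap: 0.429
gripper_force: 0.0
t 17.6 gap 39.9 yaw [-179.99    0.    171.61] finger [  -5.         -158.68770346] tipz 0.0199 F [ 0.5  0.3 -0.2] units [ 0.   -0.03 -0.  ]
```

Now I release by recentring the finger and raising it, then retreat and check.

```bash
python3 -m inch '{"fingers":[0.14,0.14,0.14,0.14,0.14,0.14,0.14,0.14],"translation":[[0,0.2,0],[0,0,-0.15],[0,0,-0.5],[0,0,-0.8],[0,0,-0.9],[0,0.4,-0.9],[0,0.8,-0.5],[0,0.8,0]],"delta_rot":[[0,0,0],[0,0,0],[0,0,0],[0,0,0],[0,0,0],[0,0,0],[0,0,0],[0,0,0]]}' >/dev/null
python3 -m inch '{"fingers":[0.14,0.14,0.14,0.14,0.14,0.14,0.14,0.14],"translation":[[0,0.9,0],[0,0.9,0],[0,0.9,0],[0,0.9,0],[0,0.9,0],[0,0.9,0],[0,0.9,0],[0,0.9,0]],"delta_rot":[[0,0,0],[0,0,0],[0,0,0],[0,0,0],[0,0,0],[0,0,0],[0,0,0],[0,0,0]]}'
python3 -m inch '{"fingers":[0.14,0.14,0.14,0.14,0.14,0.14],"translation":[[0,0.9,0],[0,0.9,0],[0,0.9,0],[0,0.6,0],[0,0,0],[0,0,0]],"delta_rot":[[0,0,0],[0,0,0],[0,0,0],[0,0,0],[0,0,0],[0,0,0]]}'
python3 - <<'E'
from h import *
for n,b in(('side',(255,160,390,290)),('top',(185,130,385,270))):
  d=bot.snapshot(n)
  for r in rings(d,b): print(n,np.round(r[:2],1),np.round(r[2],1),w2b(r[3]))
  cv2.imwrite(f'pics/{n}6.png',d['img'][:,:,::-1])
cv2.imwrite('pics/e.png',cv2.resize(np.hstack([cv2.imread('pics/top6.png')[90:300,80:480],cv2.imread('pics/side6.png')[90:300,150:550]]),(800,210)))
E
```

```text
time_s: 19.2
tcp_pos: [0.5799, 0.222, 0.2544]
eef_rot: [180.0, 0.0, 171.7]
wrist_force: [0.5, -0.2, 0.6]
finger_gap: 0.426
gripper_force: 0.0
time_s: 19.8
tcp_pos: [0.5988, 0.351, 0.2539]
eef_rot: [-180.0, -0.0, 171.8]
wrist_force: [-0.1, -0.7, -0.2]
finger_gap: 0.431
gripper_force: 0.0
side [289.4 263.6] [16.9 23.4] [ -77.1 -145.2]
side [356.2 261.7] [16.  21.9] [  62.1 -151.2]
side [323.  261.5] [17.3 23.4] [  -6.8 -145. ]
top [343.7 238.9] [20.3 20.8] [ -74.6 -148.1]
top [347.2 208.4] [19.7 20.5] [  -4.4 -146.9]
top [353.9 179.8] [19.7 20.1] [  64.5 -153.5]
```

View pics/e.png

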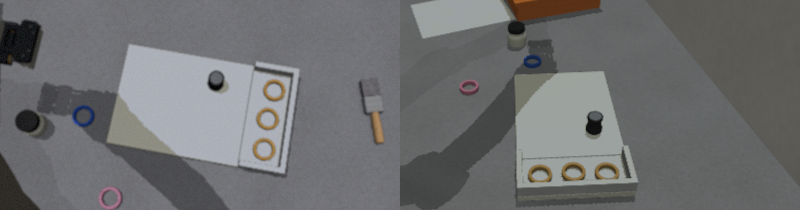

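All three rings lie flat and inside the bay, at crop (264,150), (268,119) and (274,91). The loupe, jar, brush and coloured rings are where they were.

```bash
python3 -c "
from rig import bot
print(bot.sign_off())"
```

```text
the job is handed in; nothing more can be done
None
```

The job is handed in at about 20 s: all three brass rings were slid into the bay and lie flat, wholly inside it, and the loupe, jar, brush and coloured rings look undisturbed in the final pictures.

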